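Seat the swab in its sample tube

TASK

Move the orange-capped bottle out of the way and set it down upright on the bench, at least a hand's breadth clear of both the white stand and the grey rack. Then take the red-capped swab that was behind it out of the stand, put its rod into the rack's open tube, and press it down until its cap is fully home in the recess, like the two blue caps beside it. Do not knock over or shift the brown dropper bottle, the brass weight or the small white jar.

Things in the scene. Friction and masses are not known exactly. Their poses are not given: they have to be found in the camera images.
- bottle_center (a point): Clear media bottle with ribbed orange cap: body 85 mm diameter (treat as straight up to 166 mm); above it the cap, 55 mm diameter, from 166 to 182 mm; 0.3 to 0.5 kg. Grip it by the cap from above. The point is on its axis, 91 mm above its underside; z up. At the start it stands on the bench about 75 mm in front of the stand's axis (robot's side).
- stand_top (a point): Fixed white parking stand for one swab: a round foot 48 mm across and 8 mm high carrying a post of 30 mm diameter with a vertical bore of 14 mm. The point is on the axis at the top of the post, 84 mm above the bench. z up. It may stand left or right, with the rack on the other side.
- swab_cap (a point): Swab: white rod, 8 mm diameter, 72 mm long, tapered tip, under a ribbed red cap of 24 mm diameter and 28 mm height; about 30 g. The point is the cap's centre, where it is gripped: 14 mm below its flat top, 86 mm above the rod's tip. z runs from tip to cap. At the start it stands upright in the stand, the cap resting on the post (cap centre 98 mm above the bench).
- swab_tip (a point): Lower end of the swab's rod, on its axis.
- well (a point): Mouth of the rack's one open tube, on its axis, 91 mm above the bench; z up. Bore 10 mm, flaring to 19 mm at the mouth over the top 5 mm. The mouth lies on the floor of a round recess, 34 mm diameter and 24 mm deep, in the rack's deck (top at 115 mm). Home: the cap's underside rests on this floor, the cap's centre 14 mm above this point, its top 4 mm above the deck, so the last part is a push on the cap's top.
- rack_center (a point): Fixed grey tube rack, 62 mm (its x) by 156 mm (its y), open below its deck. The point is the middle of the deck's top, 115 mm above the bench. Three wells 50 mm apart along its y: the open one at y = +50 mm, two others with blue caps (24 mm diameter, standing 4 mm above the deck) at y = 0 and -50 mm.
- seal (a joint): Travel (m) of a sliding seal inside the open tube, growing downward: 0 to 0.004 at the start, 0.025 when the swab is home. At 0 its top lies 47 mm below the tube's mouth. The rod stops on it and the swab then stands by itself, its cap 21 to 25 mm short of home and leaning by up to 3 degrees. Pushing it down takes about 5 N; it stays where it is pushed, no spring.
- dropper_center (a point): Bystander: brown dropper bottle, 33 mm diameter, 94 mm high; point half-way up.
- weight_center (a point): Bystander: brass weight, 29 mm diameter, 50 mm high; point half-way up.
- jar_center (a point): Bystander: small white jar with white lid, 69 mm diameter, 147 mm high; point half-way up.
Not all that is in view belongs to the job. Of the things shaped like the part that bears swab_cap, the red one is meant.

How it is judged:
By the outcome, as a careful person would: the job done as asked, in the order asked, and still so for the second after the job is handed in, with the robot touching nothing.
It also fails if it takes over 64 s, if anything falls off the work surface, if the arm or the gripper's body presses on something with over 40 N, if the wrist force passes 120 N, or if a joint passes its speed limit or range.

ROBOT

A 6-joint arm with a two-finger parallel gripper is mounted at the origin on a cart in front of the work surface, level with it; the furniture and walls round the work are solid. World frame = base frame: x ahead of the robot, y to its left, z up, the work surface at z = 0. Lengths are in mm, angles in rad, forces in N, time in s.
With the tool pointing down it reaches from about 350 to 875 mm from the base axis. Payload 4.2 kg.
Tool frame: the origin (TCP) lies at the very end of the fingers, on their centre line; the grasp point (between the pads) lies 19 mm behind it (arm.grip_point_offset is the distance from the TCP to the grasp point, in mm); z points along the fingers, y is the direction in which the jaws open and shut (so a half turn about z gives the same grasp; the last joint's range is limited). The gripper opens to 85 mm and grips with 20 to 120 N. Pads are 22 mm wide; open, the fingers measure 114 mm over their backs; the gripper's body (76 mm by 85 mm) begins 54 mm behind the grasp point. The pads swing forward as they close: fully open they stand 13 mm farther back than shut.
Start: joints at [-0.994, 0.385, 0.008, 0, -1.194, -0.259], TCP at [195.314, -593.676, 231.312] pointing down, gripper open.
Joint ranges: [-3.14, 3.14], [-1.21, 2.06], [-1.07, 1.41], [-3.16, 2.05], [-2.99, -0.16], [-3.1, 3.1]. Speed limits (rad/s): [2.79, 2.79, 3.14, 3.14, 3.14, 3.14].

INTERFACE

Orientations are given as a unit quaternion [x, y, z, w].
In Python, from bench import arm gives the robot as it stands.
- The arm moves only by the tool drive_tool, never from a script. Its argument "steps" is a list of rows, each a list of 5 numbers: the shift along the tool's x, y, z in m, then the turn about the tool's z in degrees, then the finger opening in m, from 0 to 0.0854. A call has 1 to 20 rows; each row shifts and turns the commanded pose from where the row before left it, along the tool's axes as they then stand; what a row does not reach is not made up. A row lasts 1/10 s, in which the tool goes at most 50 mm and 8.59 degrees, less where a joint would pass 70% of its speed; a pose out of reach is approached as far as the arm can. A call is refused whole if a number of a shift passes 0.05 or a number of a turn 8.59, either way. A call with a gripper value outside its range is refused whole. The fingers move at their own pace and stop on an object; the grip force is fixed at half the most. Time passes only in rows, so rows that do not move let the fingers close. It gives the time, the measured TCP pose, the force and the opening at its end, in the units of the state.
- arm.read_state(): the state, without advancing time (a new reading comes with each control period).
- arm.get_image(name): name is "side" or "top" or "wrist"; returns (picture, depth): 400x640x3 uint8, blue, green, red; 400x640 float32, mm along the optical axis (not along the pixel's ray), 0 where there is no reading.
- arm.camera_params(name): a dict with "K" (3x3 intrinsics, pixels), "world_to_cam" (4x4, takes a point from world to camera coordinates); the wrist camera has in their place "mount" (4x4, takes a point from camera to tool coordinates, whose origin is the TCP and whose axes are the flange's). Camera axes: x right, y up, looking along -z (the intrinsics and any distortion apply to the point x, -y, -z); pixel columns grow to the right and rows downward; lengths in mm; the calibration is good to about 2 mm. A picture is of the moment at which its call begins: read the wrist's pose just before it. camera_params takes no time and is no camera call.
- arm.job_done(): hands the job in, once; it reports no verdict.
The state is a dict: "clock": time; "joints": joint angles; "joint_vel": joint speeds; "joint_efforts": joint torques, N m; "position": TCP position; "ee_rot": TCP orientation; "contact_force": force on the tool from outside, world axes, zero at the start; "wrist_torque": the same for the moment, N m; "gripper_width": finger opening in mm.
Only numpy, scipy, OpenCV 4.12 (cv2) and the standard library are available. Lean on these libraries where they do the work, as an engineer would, in place of code of your own. Each camera call takes 0.05 s, during which the arm holds its last target.

## Working session

There is one attempt and no reset: what is moved stays moved. The work goes in short steps, Python scripts to look and compute and a tool call to move; the robot and the scene stay as the last step left them, time stands still between calls to the robot, and variables do not carry over. Pictures are saved under pics/ and viewed, and the job is handed in when it is done.

Besides the shell and the picture viewer there is one more tool, called after "Request:" as name(argument=value, ...), one argument or row to a line, values as JSON. drive_tool: Moves the arm, as the interface text tells. Its arguments: {"type":"object","properties":{"steps":{"type":"array"}},"required":["steps"]}

```bash
ls; mkdir -p pics; python3 - <<'E'
from bench import arm
import cv2,numpy as np
np.set_printoptions(precision=4,suppress=True)
print(arm.read_state())
for n in("side","top","wrist"):
    p,d=arm.get_image(n); cv2.imwrite(f"pics/{n}0.png",p); np.savez(f"pics/{n}0.npz",p=p,d=d)
    print(n,arm.camera_params(n))
print(arm.grip_point_offset)
E
```

```text
pics
{'clock': 0.0, 'joints': array([-0.9944,  0.3856,  0.0066, -0.0005, -1.194 , -0.2586]), 'joint_vel': array([-0.    , -0.0006, -0.0005,  0.0002,  0.0002, -0.0012]), 'joint_efforts': array([  0.0015, -39.2285,  18.8407,   4.1863,  -0.0046,  -0.    ]), 'position': array([ 195.131 , -593.1434,  230.1967]), 'ee_rot': array([-0.1581,  0.9874,  0.0011, -0.0002]), 'contact_force': array([0.2214, 0.3629, 0.0581]), 'wrist_torque': array([ 0.0625,  0.0283, -0.026 ]), 'gripper_width': 85.31581069045056}
side {'K': array([[494.3263,   0.    , 315.1847],
       [  0.    , 494.3263, 205.0834],
       [  0.    ,   0.    ,   1.    ]]), 'world_to_cam': array([[    0.9664,    -0.2568,     0.0131,  -571.1346],
       [    0.1575,     0.6314,     0.7593,  -231.3984],
       [   -0.2033,    -0.7317,     0.6506, -1132.0143],
       [    0.    ,     0.    ,     0.    ,     1.    ]])}
top {'K': array([[364.7879,   0.    , 320.7891],
       [  0.    , 364.7879, 192.9106],
       [  0.    ,   0.    ,   1.    ]]), 'world_to_cam': array([[    0.0117,    -0.9998,     0.0182,    50.4914],
       [    0.997 ,     0.013 ,     0.0759,  -620.5698],
       [   -0.0761,     0.0172,     0.997 , -1147.8869],
       [    0.    ,     0.    ,     0.    ,     1.    ]])}
wrist {'K': array([[354.214 ,   0.    , 326.5538],
       [  0.    , 354.214 , 200.6685],
       [  0.    ,   0.    ,   1.    ]]), 'mount': array([[   0.0008,    0.9453,    0.3262,   83.6051],
       [   1.    ,   -0.0006,   -0.0008,    0.0462],
       [  -0.0006,    0.3262,   -0.9453, -143.3506],
       [   0.    ,    0.    ,    0.    ,    1.    ]])}
18.700000000000003
```

View pics/side0.png

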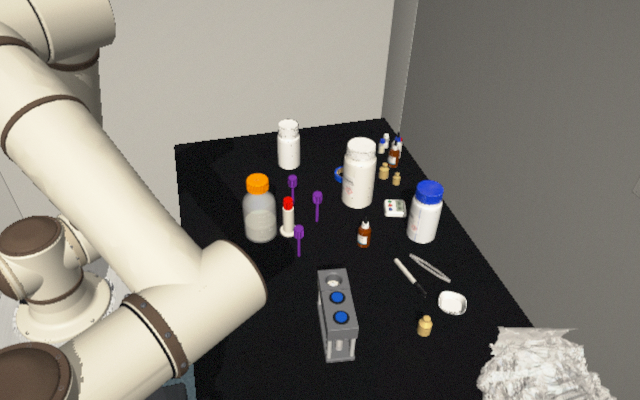

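View pics/top0.png

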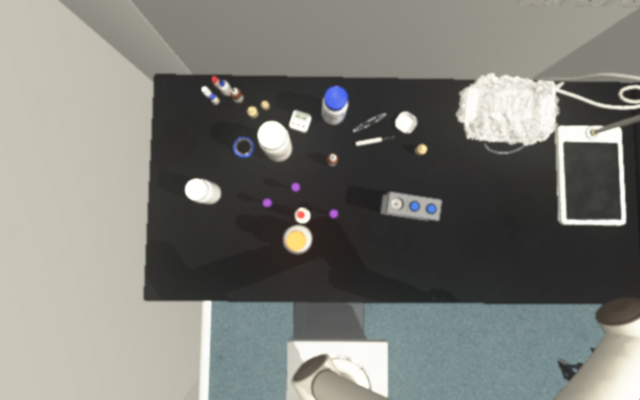

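View pics/wrist0.png

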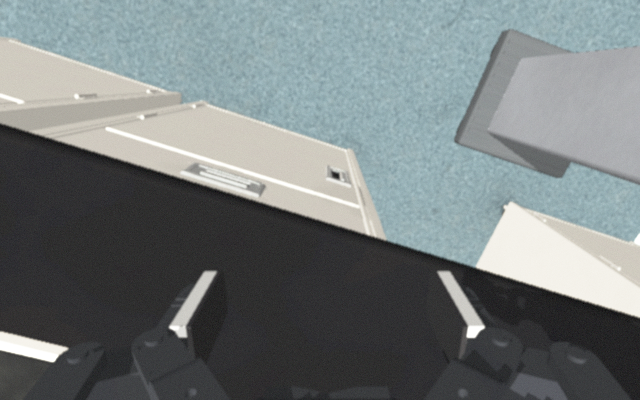

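Side view: the orange cap is at (258,184), the red cap at (288,203), the rack at (337,310) with the open well at (333,281), and three purple swab-like items at (293,182), (317,198) and (299,232). Next I'll take a close crop and measure.

```bash
cat > h.py <<'E'
import cv2,numpy as np
from bench import arm
np.set_printoptions(precision=1,suppress=True)
def ray(name,u,v,K=None,W=None):
    P=arm.camera_params(name);K=P["K"];W=P["world_to_cam"]
    d=np.array([(u-K[0,2])/K[0,0],-(v-K[1,2])/K[1,1],-1.]);R=W[:3,:3]
    return -R.T@W[:3,3],R.T@d
def onz(name,u,v,z):
    o,d=ray(name,u,v);return o+d*(z-o[2])/d[2]
def proj(name,p):
    P=arm.camera_params(name);K=P["K"];W=P["world_to_cam"]
    c=W[:3,:3]@np.array(p,float)+W[:3,3];return K[0,2]-K[0,0]*c[0]/c[2],K[1,2]+K[1,1]*c[1]/c[2]
def cloud(name,d):
    P=arm.camera_params(name);K=P["K"];W=P["world_to_cam"]
    v,u=np.mgrid[:400,:640]
    c=np.stack([(u-K[0,2])/K[0,0]*d,-(v-K[1,2])/K[1,1]*d,-d],-1)
    return (c-W[:3,3])@W[:3,:3]
def two(p1,p2):
    (o1,d1),(o2,d2)=ray("side",*p1),ray("top",*p2)
    A=np.stack([d1,-d2],1);s=np.linalg.lstsq(A,o2-o1,rcond=None)[0]
    a,b=o1+s[0]*d1,o2+s[1]*d2
    return (a+b)/2,np.linalg.norm(a-b)
def blobs(img,lo,hi,amin=6):
    m=cv2.inRange(cv2.cvtColor(img,cv2.COLOR_BGR2HSV),np.array(lo),np.array(hi))
    n,l,s,c=cv2.connectedComponentsWithStats(m)
    return [(c[i],s[i],l==i) for i in range(1,n) if s[i,4]>=amin]
E
python3 - <<'E'
from h import *
C={'orange':((8,150,120),(22,255,255)),'red':((0,150,90),(5,255,255)),'blue':((100,150,60),(125,255,255)),'purple':((130,80,50),(160,255,255))}
for n in("side","top"):
    z=np.load(f"pics/{n}0.npz");p,d=z['p'],z['d'];cl=cloud(n,d)
    for k,(a,b) in C.items():
        for c,s,m in blobs(p,a,b):
            q=cl[m&(d>0)]
            print(n,k,c,s,'med',np.median(q,0),'max z',q[:,2].max(), 'min z',q[:,2].min())
    print(n,'rot well etc')
p=cv2.imread("pics/side0.png")[150:380,220:480]
cv2.imwrite("pics/c1.png",cv2.resize(p,None,fx=2.6,fy=2.6,interpolation=cv2.INTER_CUBIC))
p=cv2.imread("pics/top0.png")[130:270,240:460]
cv2.imwrite("pics/c2.png",cv2.resize(p,None,fx=3.6,fy=3.6,interpolation=cv2.INTER_CUBIC))
E
```

```text
side orange [257.  183.3] [246 173  23  22 430] med [474.9 116.8 180.2] max z 186.6731049247173 min z -3.446268838551718
side orange [364.4 231.4] [360 228  10   8  51] med [721.7  12.6  56.2] max z 61.3686583329523 min z 45.449235364215475
side orange [363.  245.5] [360 245   7   2  11] med [722.    9.7   9.2] max z 13.305171519896646 min z 4.213355352171791
side red [287.2 202.6] [283 196  10  14 112] med [546.9 110.5 105.5] max z 114.97439167853709 min z -1.6644926624650167
side blue [397.  138.3] [395 136   5   6  22] med [955.6 371.4  72.3] max z 90.80473794502109 min z -2.341135426670857
side blue [381.8 140.1] [380 138   5   5  20] med [922.  407.3  47.8] max z 53.14189205915788 min z -2.594533015442165
side blue [337.2 175.1] [334 166   9  17  72] med [741.8 306.8   9.1] max z 20.855193233512388 min z -3.9136485638237777
side blue [428.8 191.5] [415 179  29  25 553] med [883.4  11.1 158.3] max z 163.23630935587266 min z -4.113629260198113
side blue [336.7 296.6] [331 292  12  11 105] med [ 576.8 -217.2  118.6] max z 121.99157507446185 min z 113.09211548052386
side blue [340.5
[... 767 characters left out ...]
9] med [888.7  22.5 159. ] max z 163.14519370744483 min z -5.83210524784251
top blue [414.1 205.8] [411 203   7   7  42] med [ 577.5 -215.9  118.3] max z 122.80072409409831 min z 115.21130431235302
top blue [430.9 208.2] [428 205   7   7  42] med [ 572.2 -266.2  118.5] max z 122.80853225644151 min z 114.70887094625671
top purple [295.4 186.8] [291 182  10  11  86] med [633.5 137.1  96.8] max z 104.2535309600152 min z -4.8220602307877085
top purple [266.9 202.4] [262 198  11  10  92] med [584.8 223.   96. ] max z 102.49269856132277 min z -4.7476047124632474
top purple [333.3 213.4] [328 209  11  10  86] med [554.2  20.2  96.8] max z 102.83001355554241 min z -5.015716891819098
top rot well etc
```

View pics/c1.png

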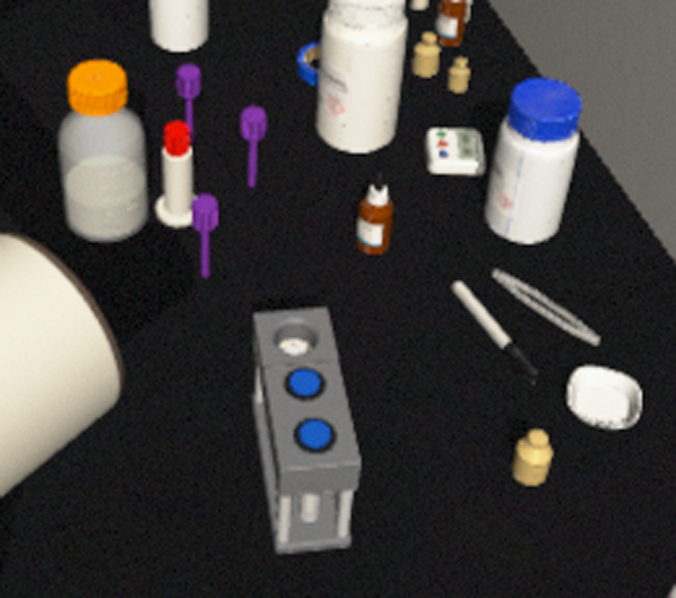

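View pics/c2.png

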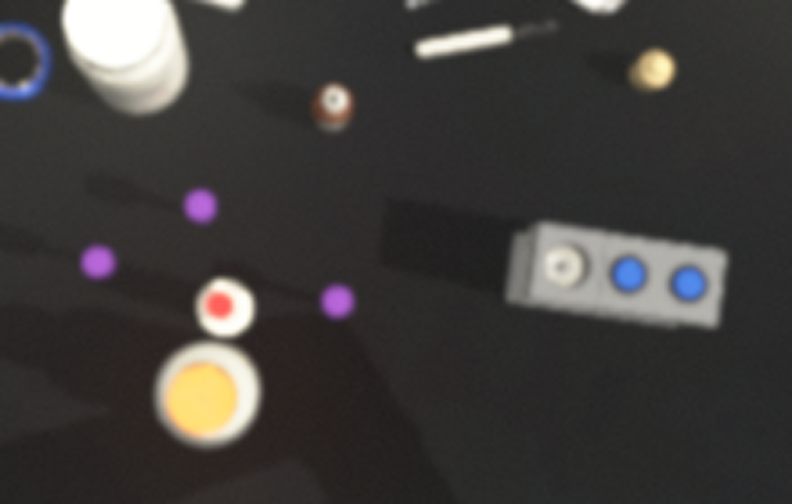

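Candidates for the swab are the red cap at side (287,203) / top (301,214), standing in the white stand behind the bottle, and the purple lookalikes at side (292,184), (317,202) and (298,237). A small red-topped item at top (214,79) is also in view. The crop shows the red cap sitting on the white post with the round foot, so I choose that one. Next come refined positions.

```bash
python3 - <<'E'
from h import *
S=np.load("pics/side0.npz");T=np.load("pics/top0.npz")
def ce(img,lo,hi,box):
    x0,y0,x1,y1=box;sub=img[y0:y1,x0:x1]
    b=max(blobs(sub,lo,hi),key=lambda t:t[1][4]);cs=cv2.findContours(b[2].astype(np.uint8),cv2.RETR_EXTERNAL,cv2.CHAIN_APPROX_NONE)[0]
    (cx,cy),r=cv2.minEnclosingCircle(cs[0]);print('   blob',b[0]+[x0,y0],b[1][:4]+[x0,y0,0,0],'circ',cx+x0,cy+y0,r)
    return b[0]+[x0,y0]
o=ce(T['p'],(5,60,120),(35,255,255),(280,222,320,258)); print('bottle top',onz('top',*o,182))
r=ce(T['p'],(0,60,120),(8,255,255),(292,205,312,222)); print('swab top',onz('top',*r,112))
r=ce(T['p'],(170,60,120),(180,255,255),(292,205,312,222)) if 0 else r
b1=ce(T['p'],(100,150,60),(125,255,255),(405,198,421,214));b2=ce(T['p'],(100,150,60),(125,255,255),(421,198,440,214))
B1,B2=onz('top',*b1,119),onz('top',*b2,119);print('blue top',B1,B2,'well',B1+(B1-B2))
for nm,box,z,lo,hi in (('orange',(240,168,275,200),174,(5,100,100),(25,255,255)),('red',(278,192,298,215),98,(0,100,80),(8,255,255)),('b1',(328,288,346,304),119,(100,150,60),(125,255,255)),('b2',(333,306,350,326),119,(100,150,60),(125,255,255))):
    c=ce(S['p'],lo,hi,box);print('side',nm,onz('side',*c,z), {'orange':lambda:two(c,o),'red':lambda:two(c,r),'b1':lambda:two(c,b1),'b2':lambda:two(c,b2)}[nm]())
# well from depth/gray in top: recess
cl=cloud('top',T['d']);
m=(abs(cl[...,2]-115)<6)&(cl[...,0]>480)&(cl[...,0]<680)&(cl[...,1]<-80)&(cl[...,1]>-350)
pts=cl[m][:,:2].astype(np.float32);print('rack',cv2.minAreaRect(pts),len(pts))
cs=cl
for uv in ((203,190),(275,140),(333,160),(421,149)):print(uv,cl[uv[1],uv[0]])
print('table corners',[onz('top',*q,0) for q in((155,75),(146,300),(640,300))])
for q in B1+(B1-B2),:print(proj('top',[q[0],q[1],91]),proj('side',[q[0],q[1],115]),proj('top',[q[0],q[1],115]))
E
```

```text
blob [295.3 240.4] [285 230  21  22] circ 295.5 240.5 10.79361629486084
bottle top [476.3 129.2 182. ]
   blob [300.4 214.3] [297 211   8   8] circ 300.31818199157715 214.31818199157715 4.047852039337158
swab top [549.  119.1 112. ]
   blob [414.1 205.8] [411 203   7   7] circ 414.0 206.0 3.6056511402130127
   blob [430.9 208.2] [428 205   7   7] circ 431.0 208.0 3.6056511402130127
blue top [ 578. -216.  119.] [ 571.6 -266.   119. ] well [ 584.4 -166.1  119. ]
   blob [257.  183.5] [246 173  23  22] circ 256.87583923339844 183.44630908966064 12.433541297912598
side orange [474.3 122.3 174. ] (array([475.4, 129.9, 168. ]), np.float64(0.2912865707256209))
   blob [287.2 202.8] [283 196  10  14] circ 287.5 202.65384578704834 6.820926666259766
side red [547.8 121.4  98. ] (array([548.3, 119.7,  99.3]), np.float64(1.7955685900599572))
   blob [336.7 296.6] [331 292  12  11] circ 336.68181800842285 296.5 5.876583576202393
side b1 [ 577.1 -217.6  119. ] (array([ 577.8, -216.4,  117.4]), np.float64(0.5473401149832935))
   blob [340.5 316.5] [335 311  13  12] circ 340.75 316.5 6.270068168640137
side b2 [ 570.2 -267.1  119. ] (array([ 571.1, -266.3,  117.8]), np.float64(1.1271019970032876))
rack ((579.360107421875, -216.2398681640625), (156.38229370117188, 62.06037139892578), 82.07234954833984) 983
(203, 190) [614.6 397.7 143.6]
(275, 140) [753.  190.  188.8]
(333, 160) [720.2  22.   64.5]
(421, 149) [ 762.6 -259.3   47.5]
table corners [array([1008. ,  614.2,    0. ]), array([273.4, 608.8,   0. ]), array([ 285.9, -984.8,    0. ])]
(np.float64(395.1031355300456), np.float64(203.86295829375803)) (np.float64(332.8929830115115), np.float64(278.63737697030245)) (np.float64(396.8960170024419), np.float64(203.49058863484834))
```

Request:
drive_tool(
  steps=[
    [0,0,-0.01,-8.06,0.085],
    [0,0,-0.012,-8.06,0.085],
    [0,0,-0.012,-8.06,0.085],
    [0,0,-0.012,-8.06,0.085],
    [0,0,-0.012,-8.06,0.085],
    [0,0,-0.012,-8.06,0.085],
    [0,0,-0.01,-8.06,0.085],
    [0,0,0,-8.06,0.085],
    [0,0,0,0,0.085],
  ],
)

```text
clock: 1.05
position: [195.3, -593.5, 311.2]
ee_rot: [-0.66, 0.751, 0.0, 0.0]
contact_force: [1.3, -0.2, -1.3]
gripper_width: 85.2
```

Request:
drive_tool(
  steps=[
    [-0.02,-0.005,0,0,0.085],
    [-0.043,-0.0105,0,0,0.085],
    [-0.043,-0.0105,0,0,0.085],
    [-0.043,-0.0105,0,0,0.085],
    [-0.043,-0.0105,0,0,0.085],
    [-0.043,-0.0105,0,0,0.085],
    [-0.043,-0.0105,0,0,0.085],
    [-0.043,-0.0105,0,0,0.085],
    [-0.043,-0.0105,0,0,0.085],
    [-0.043,-0.0105,0,0,0.085],
    [-0.043,-0.0105,0,0,0.085],
    [-0.043,-0.0105,0,0,0.085],
    [-0.043,-0.0105,0,0,0.085],
    [-0.043,-0.0105,0,0,0.085],
    [-0.043,-0.0105,0,0,0.085],
    [-0.043,-0.0105,0,0,0.085],
    [-0.043,-0.0105,0,0,0.085],
    [-0.033,-0.008,0,0,0.085],
    [-0.01,-0.005,0,0,0.085],
    [0,0,0,0,0.085],
  ],
)

```text
clock: 3.05
position: [475.5, 128.4, 310.3]
ee_rot: [-0.66, 0.751, 0.0, -0.001]
contact_force: [-0.5, -1.0, -0.1]
gripper_width: 85.3
```

```bash
cat >> h.py <<'E'
from scipy.spatial.transform import Rotation as Ro
def wpose():
    s=arm.read_state();return np.array(s['position']),Ro.from_quat(s['ee_rot']).as_matrix()
def wonz(u,v,z,pose):
    P=arm.camera_params('wrist');K,M=P['K'],P['mount'];t,R=pose
    d=R@M[:3,:3]@np.array([(u-K[0,2])/K[0,0],-(v-K[1,2])/K[1,1],-1.]);o=R@M[:3,3]+t
    return o+d*(z-o[2])/d[2]
E
python3 - <<'E'
from h import *
s=arm.read_state();print(s['clock'],s['position'],s['joints'],s['contact_force'])
ps=wpose();p,d=arm.get_image('wrist');cv2.imwrite('pics/w1.png',p)
for nm,lo,hi,z in(('orange',(5,100,100),(25,255,255),182),('red',(0,100,80),(4,255,255),112)):
    for c,st,m in blobs(p,lo,hi,40):
        cs=cv2.findContours(m.astype(np.uint8),0,1)[0];cc=cv2.minEnclosingCircle(cs[0])
        print(nm,c,st,cc,wonz(*c,z,ps),wonz(*cc[0],z,ps))
E
```

```text
3.05 [475.5 128.4 310.3] [ 0.6  0.1 -0.2 -0.  -1.3 -0.7] [-0.5 -1.  -0.1]
orange [85.5 84. ] [ 68  75  31  24 313] ((82.74468231201172, 83.9148941040039), 15.255655288696289) [639.5  26.7 182. ] [641.5  26.4 182. ]
orange [324.2 185.4] [ 291  150   68   71 3737] ((324.5, 185.1086883544922), 35.197696685791016) [477.1 125.1 182. ] [476.9 124.9 182. ]
red [251.4 165.7] [238 152  28  29 626] ((251.39071655273438, 165.35519409179688), 14.875541687011719) [548.7 116.5 112. ] [548.7 116.1 112. ]
red [ 11.3 383.8] [  4 378  15  11  61] ((11.0, 383.0), 8.062357902526855) [897.4 350.2 112. ] [897.3 348.9 112. ]
```

View pics/w1.png

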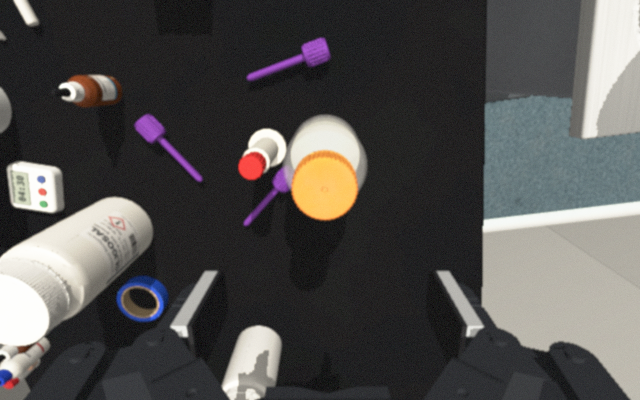

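The wrist view shows the orange cap at (324,186) between the fingers and the red cap at (251,166). The bottle axis comes out at about (476.5,126) and the swab at about (548.7,117). I'll descend on the cap.

Request:
drive_tool(
  steps=[
    [0.0022,-0.0013,0.01,0,0.085],
    [0,0,0.025,0,0.085],
    [0,0,0.025,0,0.085],
    [0,0,0.025,0,0.085],
    [0,0,0.02,0,0.085],
    [0,0,0.015,0,0.085],
    [0,0,0.012,0,0.085],
    [0,0,0.008,0,0.085],
    [0,0,0.004,0,0.085],
    [0,0,0,0,0.085],
    [0,0,0,0,0.085],
  ],
)

```text
clock: 4.2
position: [476.8, 125.3, 167.9]
ee_rot: [-0.661, 0.751, -0.0, 0.001]
contact_force: [-0.5, -0.9, 1.0]
gripper_width: 84.8
```

Request:
drive_tool(
  steps=[
    [0,0,0,0,0.065],
    [0,0,0,0,0.06],
    [0,0,0,0,0.055],
    [0,0,0,0,0.05],
    [0,0,0,0,0.045],
    [0,0,0,0,0.04],
    [0,0,0,0,0.04],
    [0,0,0,0,0.04],
  ],
)

```text
clock: 5.0
position: [477.1, 125.4, 168.4]
ee_rot: [-0.661, 0.751, -0.001, 0.001]
contact_force: [0.0, -0.3, 6.0]
gripper_width: 52.6
```

```bash
python3 - <<'E'
from h import *
s=arm.read_state();print(s['position'],s['contact_force'],s['gripper_width'])
p,d=arm.get_image('side');cv2.imwrite('pics/s2.png',p)
cv2.imwrite("pics/s2c.png",cv2.resize(p[100:300,180:420],None,fx=3,fy=3,interpolation=cv2.INTER_CUBIC))
E
```

```text
[477.1 125.4 168.4] [ 0.  -0.3  6. ] 52.553279169447514
```

View pics/s2c.png

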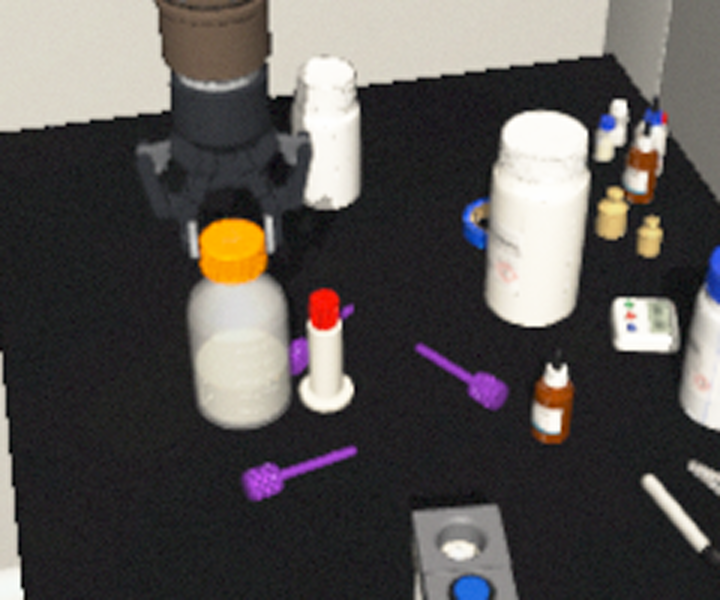

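Bottle gripped at 52.6 mm. The side crop shows the purple lookalikes have toppled by themselves and the red swab is still in its stand. I'll lift and check the grip.

Request:
drive_tool(
  steps=[
    [0,0,-0.004,0,0.04],
    [0,0,-0.006,0,0.04],
    [0,0,-0.01,0,0.04],
    [0,0,-0.01,0,0.04],
    [0,0,0,0,0.04],
    [0,0,0,0,0.04],
  ],
)

```text
clock: 5.65
position: [476.3, 125.3, 197.6]
ee_rot: [-0.66, 0.751, 0.0, 0.0]
contact_force: [-0.5, -0.5, -3.2]
gripper_width: 52.4
```

```bash
python3 - <<'E'
from h import *
s=arm.read_state();print(s['position'],s['contact_force'],s['gripper_width'])
p,d=arm.get_image('side')
cv2.imwrite("pics/s3c.png",cv2.resize(p[100:300,180:420],None,fx=3,fy=3,interpolation=cv2.INTER_CUBIC))
p,d=arm.get_image('top')
cv2.imwrite("pics/t3c.png",cv2.resize(p[130:270,180:400],None,fx=3.6,fy=3.6,interpolation=cv2.INTER_CUBIC))
for c,st,m in blobs(p,(130,80,40),(160,255,255)):print(c,st,onz('top',*c,10),onz('top',st[0],st[1],10),onz('top',st[0]+st[2],st[1]+st[3],10))
E
```

```text
[476.3 125.3 197.6] [-0.5 -0.5 -3.2] 52.389511611843865
[309.1 176.8] [293 167  30  21 206] [672.8  96.7  10. ] [704.4 149.5  10. ] [637.   50.9  10. ]
[283.2 214. ] [271 199  23  27 187] [551.1 178.3  10. ] [599.  218.7  10. ] [512.9 143.   10. ]
[332.1 231.1] [327 212  13  34 225] [497.9  20.2  10. ] [559.2  37.1  10. ] [450.6  -5.8  10. ]
```

View pics/s3c.png

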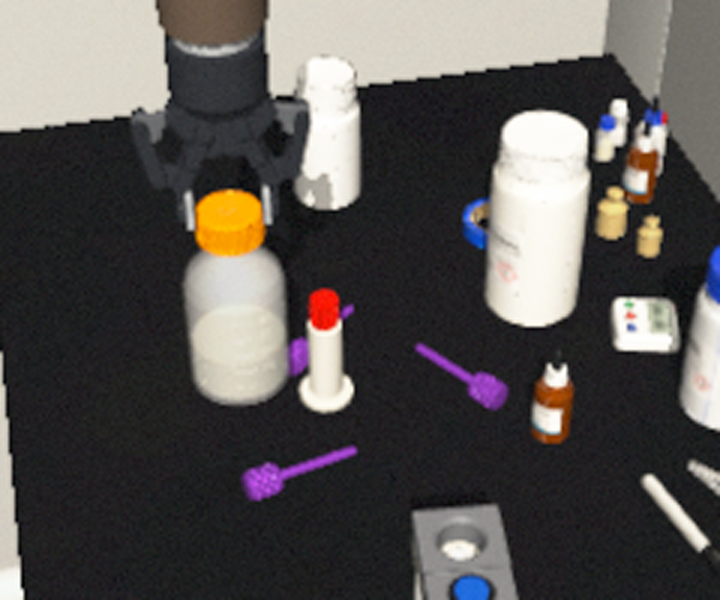

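View pics/t3c.png

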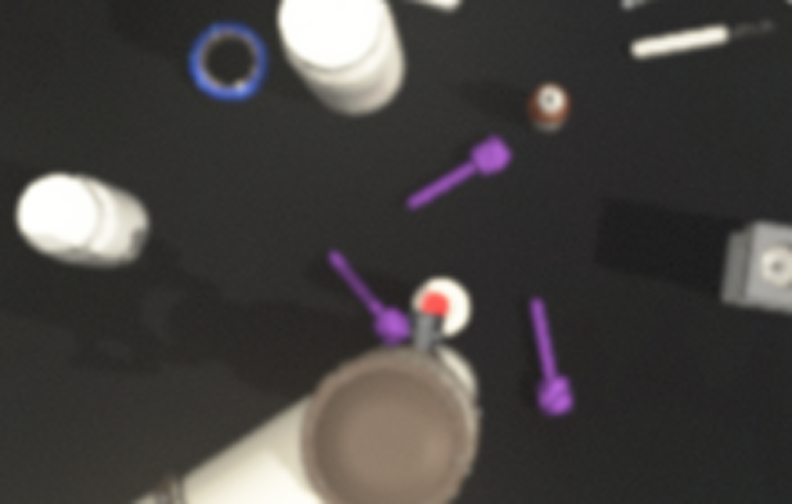

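View pics/s2.png

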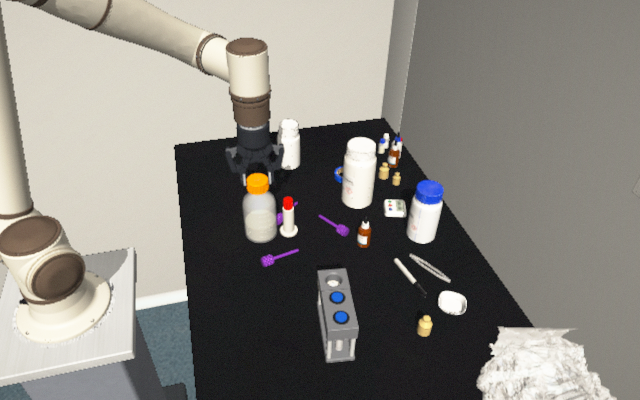

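Request:
drive_tool(
  steps=[
    [0,0,-0.01,0,0.04],
    [0,0,-0.015,0,0.04],
    [-0.008,0.005,-0.01,0,0.04],
    [-0.0164,0.0099,0,0,0.04],
    [-0.0164,0.0099,0,0,0.04],
    [-0.0164,0.0099,0,0,0.04],
    [-0.0164,0.0099,0,0,0.04],
    [-0.0164,0.0099,0,0,0.04],
    [-0.0164,0.0099,0,0,0.04],
    [-0.0164,0.0099,0,0,0.04],
    [-0.008,0.005,0,0,0.04],
    [0,0,0,0,0.04],
    [0,0,0,0,0.04],
  ],
)

```text
clock: 7.05
position: [414.2, 264.8, 232.4]
ee_rot: [-0.661, 0.751, -0.0, -0.0]
contact_force: [-0.3, -0.2, -3.6]
gripper_width: 52.2
```

Request:
drive_tool(
  steps=[
    [0,0,0.01,0,0.04],
    [0,0,0.015,0,0.04],
    [0,0,0.012,0,0.04],
    [0,0,0.01,0,0.04],
    [0,0,0.008,0,0.04],
    [0,0,0.004,0,0.04],
    [0,0,0.002,0,0.04],
    [0,0,0.0015,0,0.04],
    [0,0,0.001,0,0.04],
    [0,0,0.001,0,0.04],
    [0,0,0,0,0.04],
  ],
)

```text
clock: 8.15
position: [414.6, 265.3, 168.5]
ee_rot: [-0.661, 0.751, -0.0, 0.001]
contact_force: [-0.9, 0.0, 0.2]
gripper_width: 52.4
```

Request:
drive_tool(
  steps=[
    [0,0,0.0005,0,0.04],
    [0,0,0,0,0.055],
    [0,0,0,0,0.06],
    [0,0,0,0,0.07],
    [0,0,0,0,0.085],
    [0,0,0,0,0.085],
    [0,0,0,0,0.085],
    [0,0,0,0,0.085],
    [0,0,-0.005,0,0.085],
    [0,0,-0.015,0,0.085],
    [0,0,-0.025,0,0.085],
    [0,0,-0.025,0,0.085],
    [0,0,-0.005,0,0.085],
    [0,0,0,0,0.085],
  ],
)

```text
clock: 9.55
position: [414.6, 265.4, 243.2]
ee_rot: [-0.661, 0.751, 0.0, 0.001]
contact_force: [-0.1, -0.4, -0.1]
gripper_width: 85.1
```

```bash
python3 - <<'E'
from h import *
s=arm.read_state();print(s['position'],s['contact_force'],s['gripper_width'])
p,d=arm.get_image('side');cv2.imwrite('pics/s4.png',p)
E
```

```text
[414.6 265.4 243.2] [-0.1 -0.4 -0.1] 85.06561891924248
```

View pics/s4.png

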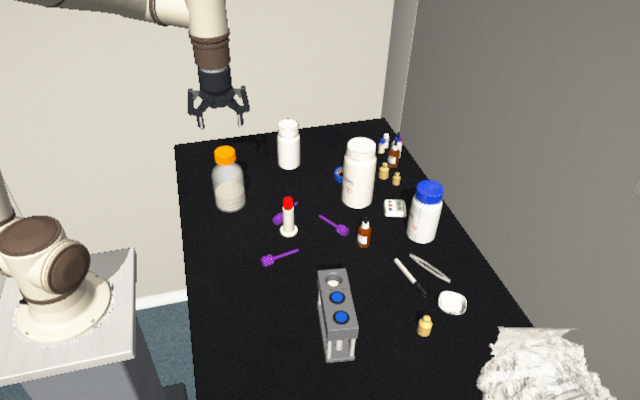

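The bottle stands upright at side (229,180), clear of the stand. Next, over the swab.

Request:
drive_tool(
  steps=[
    [0.0072,-0.0085,0,0,0.085],
    [0.0144,-0.0169,0,0,0.085],
    [0.0144,-0.0169,0,0,0.085],
    [0.0144,-0.0169,0,0,0.085],
    [0.0144,-0.0169,0,0,0.08],
    [0.0144,-0.0169,0,0,0.07],
    [0.0144,-0.0169,0,0,0.06],
    [0.0144,-0.0169,0,0,0.05],
    [0.0144,-0.0169,0,0,0.05],
    [0.0072,-0.0085,0,0,0.05],
    [0,0,0,0,0.05],
    [0,0,0,0,0.05],
  ],
)

```text
clock: 10.8
position: [548.4, 117.0, 241.6]
ee_rot: [-0.66, 0.751, 0.0, -0.001]
contact_force: [0.3, 0.0, 0.9]
gripper_width: 50.2
```

```bash
python3 - <<'E'
from h import *
s=arm.read_state();print(s['position'],s['contact_force'],s['gripper_width'])
ps=wpose();p,d=arm.get_image('wrist');cv2.imwrite('pics/w5.png',p)
for c,st,m in blobs(p,(0,100,80),(4,255,255),100):
        cs=cv2.findContours(m.astype(np.uint8),0,1)[0];cc=cv2.minEnclosingCircle(cs[0])
        print(c,st,cc,wonz(*c,112,ps),wonz(*cc[0],112,ps))
E
```

```text
[548.4 117.  241.6] [0.3 0.  0.9] 50.23107087279301
[323.9 186.8] [309 169  31  36 836] ((324.93359375, 186.854248046875), 17.878725051879883) [550.6 115.3 112. ] [549.7 115.4 112. ]
```

View pics/w5.png

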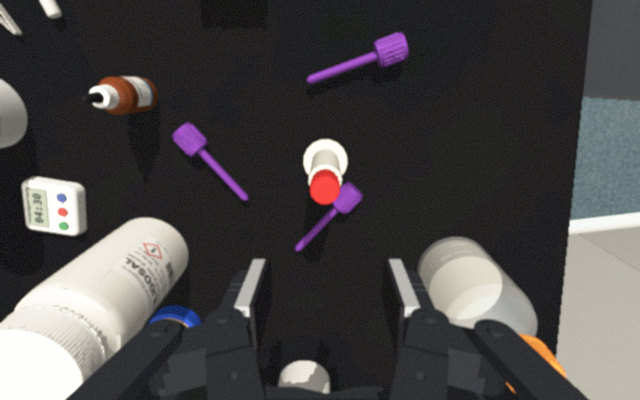

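Request:
drive_tool(
  steps=[
    [0,-0.001,0.01,0,0.05],
    [0,0,0.025,0,0.05],
    [0,0,0.03,0,0.05],
    [0,0,0.03,0,0.05],
    [0,0,0.025,0,0.05],
    [0,0,0.015,0,0.05],
    [0,0,0.01,0,0.05],
    [0,0,0.005,0,0.05],
    [0,0,0,0,0.05],
    [0,0,0,0,0.05],
  ],
)

```text
clock: 11.85
position: [550.3, 117.3, 93.1]
ee_rot: [-0.661, 0.751, -0.0, 0.001]
contact_force: [-0.3, 1.0, 1.0]
gripper_width: 49.6
```

```bash
python3 - <<'E'
from h import *
s=arm.read_state();print(s['position'],s['contact_force'],s['gripper_width'])
p,d=arm.get_image('side')
cv2.imwrite("pics/s6c.png",cv2.resize(p[130:280,220:380],None,fx=4,fy=4,interpolation=cv2.INTER_CUBIC))
p,d=arm.get_image('wrist');cv2.imwrite('pics/w6.png',p)
E
```

```text
[550.3 117.3  93.1] [-0.3  1.   1. ] 49.64546618994433
```

View pics/s6c.png

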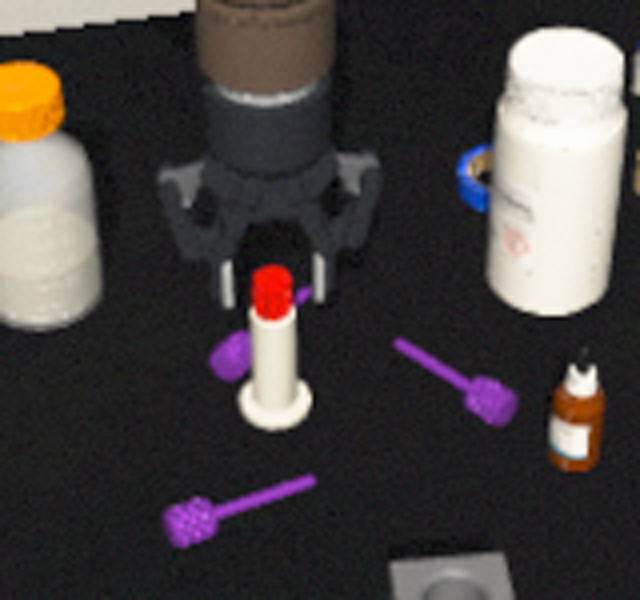

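View pics/w6.png

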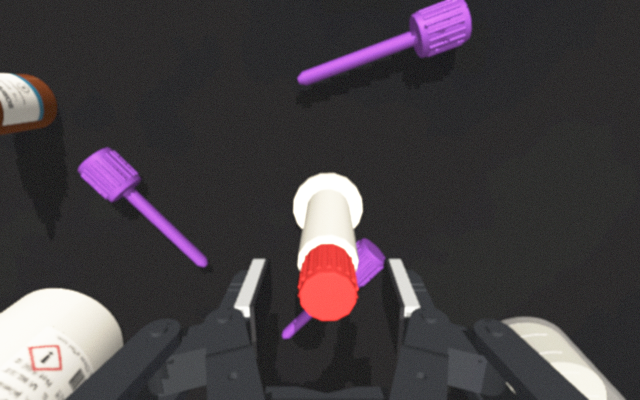

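The red cap at wrist (328,285) is centred between the pads, so I'll grip it.

Request:
drive_tool(
  steps=[
    [0,0,0,0,0.035],
    [0,0,0,0,0.028],
    [0,0,0,0,0.02],
    [0,0,0,0,0.01],
    [0,0,0,0,0.01],
    [0,0,0,0,0.01],
    [0,0,0,0,0.01],
  ],
)

```text
clock: 12.65
position: [550.1, 117.0, 93.0]
ee_rot: [-0.661, 0.751, -0.0, 0.0]
contact_force: [-1.2, 0.2, 5.4]
gripper_width: 21.9
```

```bash
python3 - <<'E'
from h import *
s=arm.read_state();print(s['position'],s['contact_force'],s['gripper_width'])
ps=wpose();p,d=arm.get_image('wrist');cv2.imwrite('pics/w7.png',p)
for c,st,m in blobs(p,(0,100,80),(4,255,255),100):
    print(c,st); u=st[0]+st[2]/2; v=st[1]+st[3]-st[2]/2; print(wonz(u,v,112,ps))
E
```

```text
[550.1 117.   93. ] [-1.2  0.2  5.4] 21.89215148878509
[326.7 284.2] [ 299  245   56   78 3632]
[550.3 116.9 112. ]
```

View pics/w7.png

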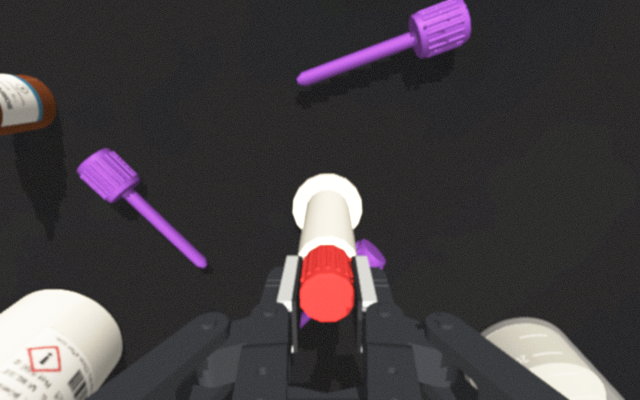

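Request:
drive_tool(
  steps=[
    [0,0,-0.004,0,0.01],
    [0,0,-0.008,0,0.01],
    [0,0,-0.015,0,0.01],
    [0,0,-0.02,0,0.01],
    [0,0,-0.025,0,0.01],
    [0,0,-0.025,0,0.01],
    [0,0,-0.025,0,0.01],
    [0,0,-0.02,0,0.01],
    [0,0,-0.008,0,0.01],
    [0,0,0,0,0.01],
  ],
)

```text
clock: 13.7
position: [550.2, 117.2, 243.3]
ee_rot: [-0.661, 0.751, -0.0, 0.001]
contact_force: [1.1, -0.2, -0.3]
gripper_width: 21.6
```

Request:
drive_tool(
  steps=[
    [0.0115,-0.0029,0,0,0.01],
    [0.0231,-0.00586,0,0,0.01],
    [0.0231,-0.00586,0,0,0.01],
    [0.0231,-0.00586,0,0,0.01],
    [0.0231,-0.00586,0,0,0.01],
    [0.0231,-0.00586,0,0,0.01],
    [0.0231,-0.00586,0,0,0.01],
    [0.0231,-0.00586,0,0,0.01],
    [0.0231,-0.00586,0,0,0.01],
    [0.0231,-0.00586,0,0,0.01],
    [0.0231,-0.00586,0,0,0.01],
    [0.0231,-0.00586,0,0,0.01],
    [0.0115,-0.0029,0,0,0.01],
    [0,0,0,0,0.01],
    [0,0,0,0,0.01],
  ],
)

```text
clock: 15.2
position: [583.8, -166.7, 241.5]
ee_rot: [-0.66, 0.751, 0.001, -0.0]
contact_force: [-0.1, 0.5, -0.3]
gripper_width: 21.7
```

```bash
python3 - <<'E'
from h import *
s=arm.read_state();print(s['clock'],s['position'],s['contact_force'],s['gripper_width'])
ps=wpose();p,d=arm.get_image('wrist');cv2.imwrite('pics/w8.png',p)
for c,st,m in blobs(p,(100,150,60),(125,255,255),80):
    print('blue',c,st,wonz(*c,119,ps))
p,d=arm.get_image('side');cv2.imwrite('pics/s8.png',p)
cv2.imwrite("pics/s8c.png",cv2.resize(p[200:370,260:420],None,fx=3.5,fy=3.5,interpolation=cv2.INTER_CUBIC))
E
```

```text
15.2 [ 583.8 -166.7  241.5] [-0.1  0.5 -0.3] 21.662310941936894
blue [324.2  52.2] [ 307   34   35   38 1027] [ 572.8 -267.   119. ]
blue [323.6 125.4] [307 109  34  34 874] [ 579.7 -217.5  119. ]
blue [ 25.  397.8] [  8 396  36   4 107] [904.5   6.6 119. ]
```

View pics/w8.png

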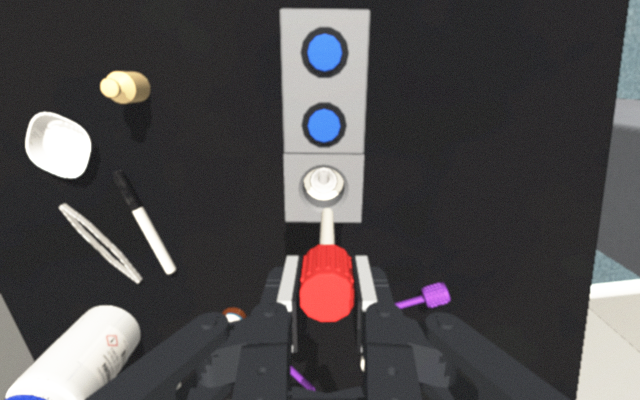

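View pics/s8.png

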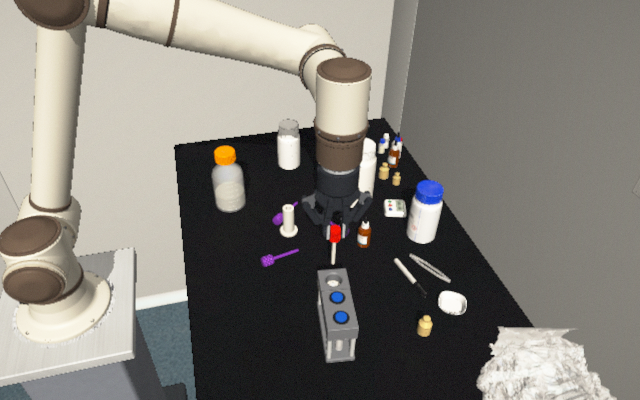

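Wrist view: the rod is on column 327 and the well at (324,186), about 2 mm further in +x. I'll shift and lower into the recess, then check.

Request:
drive_tool(
  steps=[
    [0.0004,-0.0022,0,0,0.01],
    [0,0,0.006,0,0.01],
    [0,0,0.012,0,0.01],
    [0,0,0.012,0,0.01],
    [0,0,0.006,0,0.01],
    [0,0,0,0,0.01],
    [0,0,0,0,0.01],
  ],
)

```text
clock: 16.0
position: [586.5, -167.6, 206.2]
ee_rot: [-0.661, 0.751, -0.0, -0.0]
contact_force: [0.5, -0.2, 0.6]
gripper_width: 21.7
```

```bash
python3 - <<'E'
from h import *
s=arm.read_state();print(s['clock'],s['position'],s['contact_force'],s['gripper_width'])
ps=wpose();p,d=arm.get_image('wrist');cv2.imwrite('pics/w9.png',cv2.resize(p[60:320,220:430],None,fx=2.3,fy=2.3,interpolation=cv2.INTER_CUBIC))
for c,st,m in blobs(p,(100,150,60),(125,255,255),80):
    print('blue',c,st,wonz(*c,119,ps))
p,d=arm.get_image('side')
cv2.imwrite("pics/s9c.png",cv2.resize(p[200:370,260:420],None,fx=3.5,fy=3.5,interpolation=cv2.INTER_CUBIC))
E
```

```text
16.0 [ 586.5 -167.6  206.2] [ 0.5 -0.2  0.6] 21.74258103524104
blue [328.9  49.3] [ 309   28   41   44 1365] [ 572.8 -267.   119. ]
blue [327.8 133.1] [ 309  114   38   39 1127] [ 579.7 -217.6  119. ]
```

View pics/w9.png

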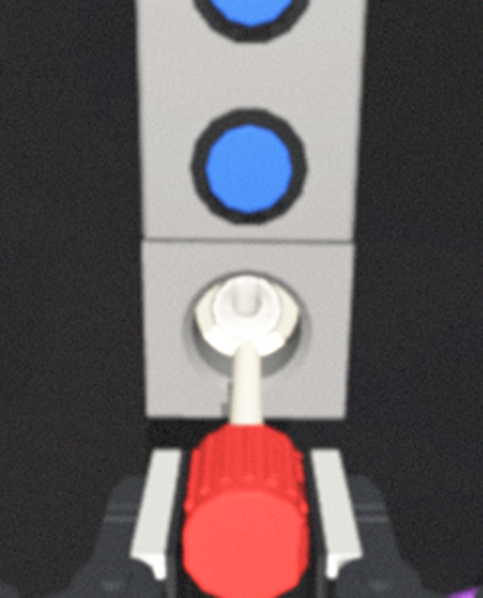

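View pics/s9c.png

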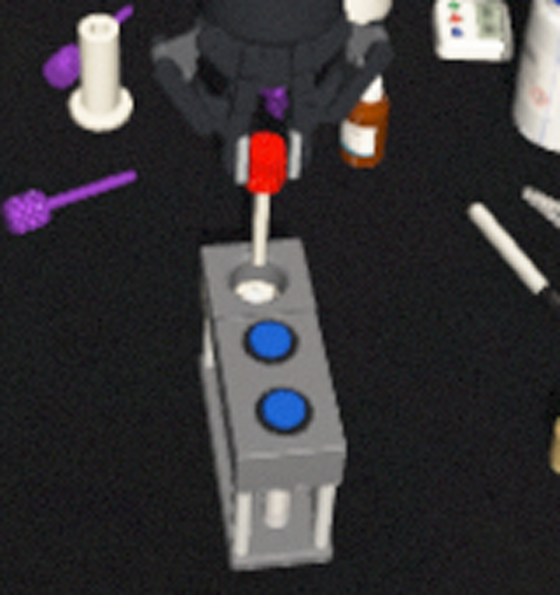

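```bash
python3 - <<'E'
from h import *
for z in (211,190,160,127):
    u,v=proj('side',[586.2,-167.4,z]);print(z,(u-260)*3.5,(v-200)*3.5)
P=arm.camera_params('wrist');K,M=P['K'],P['mount'];t,R=wpose()
for z in (225,190,160,127,91):
    for x in((586.2,-167.6),(586.6,-168)):
        c=np.linalg.inv(M)@np.r_[R.T@(np.array([*x,z])-t),1]
        u=K[0,2]-K[0,0]*c[0]/c[2];v=K[1,2]+K[1,1]*c[1]/c[2];print(z,x,(u-220)*2.3,(v-60)*2.3)
E
```

```text
211 264.89657767100584 165.37289526276223
190 263.4463596084287 190.81424985195113
160 261.44171261490163 225.98201965467516
127 259.3230055400393 263.15075955190156
225 (586.2, -167.6) 250.47122021349486 537.8350004716
225 (586.6, -168) 247.97253782129786 536.1698306152435
190 (586.2, -167.6) 249.5730899043017 446.0889054424135
190 (586.6, -168) 247.53638243374266 444.67404173770973
160 (586.2, -167.6) 249.03155129527022 390.76947998977204
160 (586.6, -168) 247.273457656108 389.5182173880889
127 (586.2, -167.6) 248.5846687619905 345.1193923070602
127 (586.6, -168) 247.0565239878624 344.01031429534004
91 (586.2, -167.6) 248.21388170969004 307.24263457186134
91 (586.6, -168) 246.87655342739993 306.2564566700865
```

The rod is vertical and in line with the mouth, predicted at (248,307) and seen at about (247,305). Inserting.

Request:
drive_tool(
  steps=[
    [0,0,0.006,0,0.01],
    [0,0,0.01,0,0.01],
    [0,0,0.01,0,0.01],
    [0,0,0.006,0,0.01],
    [0,0,0.004,0,0.01],
    [0,0,0.004,0,0.01],
    [0,0,0.004,0,0.01],
    [0,0,0.004,0,0.01],
  ],
)

```text
clock: 16.9
position: [586.5, -167.6, 158.2]
ee_rot: [-0.661, 0.751, -0.0, 0.0]
contact_force: [-0.1, -0.6, -0.6]
gripper_width: 21.6
```

Request:
drive_tool(
  steps=[
    [0,0,0.005,0,0.01],
    [0,0,0.005,0,0.01],
    [0,0,0.005,0,0.01],
    [0,0,0.005,0,0.01],
    [0,0,0.004,0,0.01],
    [0,0,0.003,0,0.01],
  ],
)

```text
clock: 17.5
position: [586.3, -167.5, 130.8]
ee_rot: [-0.661, 0.751, 0.0, -0.0]
contact_force: [-0.9, -0.3, -0.9]
gripper_width: 21.7
```

Request:
drive_tool(
  steps=[
    [0,0,0.002,0,0.01],
    [0,0,0.002,0,0.01],
    [0,0,0.001,0,0.01],
    [0,0,0,0,0.01],
  ],
)

```text
clock: 17.9
position: [586.4, -167.5, 126.2]
ee_rot: [-0.661, 0.751, 0.0, -0.0]
contact_force: [-0.2, -0.6, -0.4]
gripper_width: 21.8
```

Request:
drive_tool(
  steps=[
    [0,0,0.001,0,0.01],
    [0,0,0.001,0,0.01],
    [0,0,0,0,0.01],
  ],
)

```text
clock: 18.2
position: [586.6, -167.6, 124.8]
ee_rot: [-0.661, 0.751, -0.0, 0.0]
contact_force: [-0.2, -0.9, 2.0]
gripper_width: 21.9
```

Request:
drive_tool(
  steps=[
    [0,0,0.001,0,0.01],
    [0,0,0.001,0,0.01],
    [0,0,0,0,0.01],
  ],
)

```text
clock: 18.5
position: [586.7, -167.6, 122.8]
ee_rot: [-0.661, 0.751, -0.0, 0.0]
contact_force: [-0.8, -0.5, 5.3]
gripper_width: 21.8
```

```bash
python3 - <<'E'
from h import *
s=arm.read_state();print(s['clock'],s['position'],s['contact_force'],s['gripper_width'])
p,d=arm.get_image('wrist');cv2.imwrite('pics/w10.png',p)
p,d=arm.get_image('side')
cv2.imwrite("pics/s10c.png",cv2.resize(p[200:370,260:420],None,fx=3.5,fy=3.5,interpolation=cv2.INTER_CUBIC))
E
```

```text
18.5 [ 586.7 -167.6  122.8] [-0.8 -0.5  5.3] 21.84429868504956
```

View pics/s10c.png

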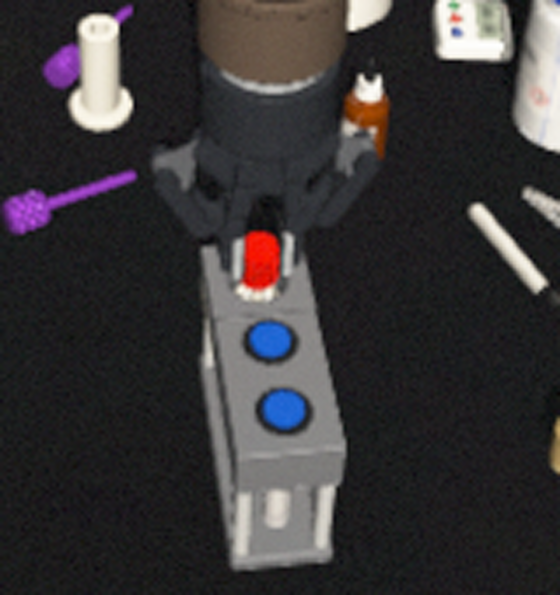

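The rod stands on the seal at 5.3 N. I'll release, rise, close the fingers and look.

Request:
drive_tool(
  steps=[
    [0,0,0,0,0.025],
    [0,0,0,0,0.03],
    [0,0,0,0,0.04],
    [0,0,0,0,0.045],
    [0,0,0,0,0.045],
    [0,0,-0.003,0,0.045],
    [0,0,-0.008,0,0.045],
    [0,0,-0.015,0,0.045],
    [0,0,-0.02,0,0.045],
    [0,0,-0.015,0,0.045],
    [0,0,-0.004,0,0.02],
    [0,0,0,0,0],
    [0,0,0,0,0],
    [0,0,0,0,0],
    [0,0,0,0,0],
  ],
)

```text
clock: 20.1
position: [586.0, -167.5, 186.4]
ee_rot: [-0.661, 0.751, 0.001, -0.001]
contact_force: [-0.1, -0.2, -0.1]
gripper_width: -0.0
```

```bash
python3 - <<'E'
from h import *
s=arm.read_state();print(s['clock'],s['position'],s['contact_force'],s['gripper_width'])
ps=wpose();p,d=arm.get_image('wrist');cv2.imwrite('pics/w11.png',p)
for c,st,m in blobs(p,(0,100,80),(4,255,255),100):
    u=st[0]+st[2]/2; v=st[1]+st[3]-st[2]/2; print(c,st,wonz(u,v,140,ps))
p,d=arm.get_image('side')
cv2.imwrite("pics/s11c.png",cv2.resize(p[200:370,260:420],None,fx=3.5,fy=3.5,interpolation=cv2.INTER_CUBIC))
E
```

```text
20.1 [ 586.  -167.5  186.4] [-0.1 -0.2 -0.1] -0.012121423023284256
[327.6 219.8] [ 306  194   44   51 1726] [ 584.9 -172.   140. ]
```

View pics/w11.png

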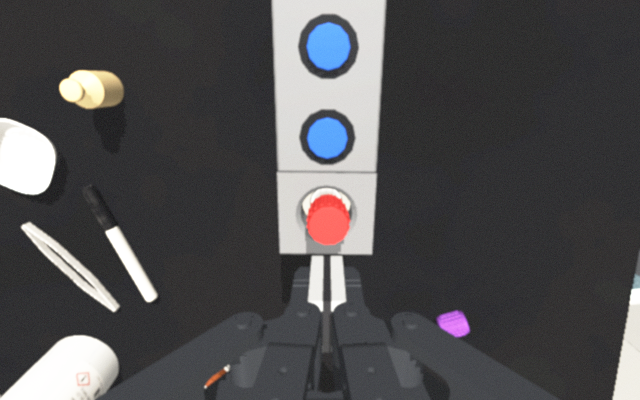

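View pics/s11c.png

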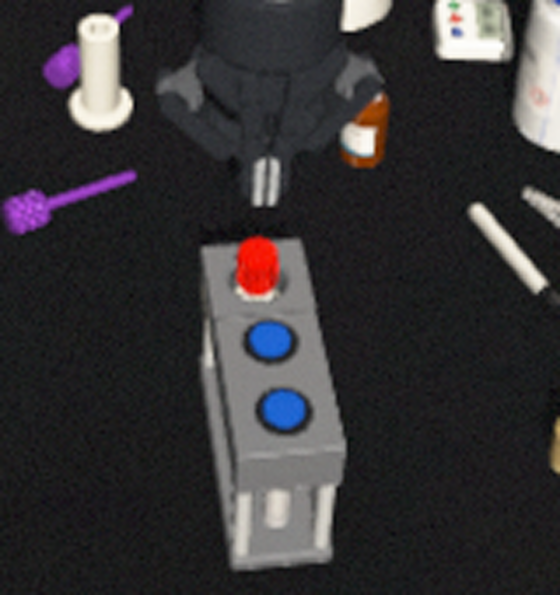

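The swab stands alone, cap top at about (585,-172), leaning slightly towards -y. I'll press on the well axis with closed fingers.

Request:
drive_tool(
  steps=[
    [0,0,0.008,0,0],
    [0,0,0.012,0,0],
    [0,0,0.012,0,0],
    [0,0,0.006,0,0],
    [0,0,0.003,0,0],
    [0,0,0.002,0,0],
    [0,0,0.002,0,0],
    [0,0,0.002,0,0],
    [0,0,0.002,0,0],
    [0,0,0.002,0,0],
  ],
)

```text
clock: 21.2
position: [587.7, -167.6, 138.0]
ee_rot: [-0.661, 0.751, -0.002, 0.001]
contact_force: [0.1, -0.1, 5.2]
gripper_width: -0.2
```

Request:
drive_tool(
  steps=[
    [0,0,0.002,0,0],
    [0,0,0.002,0,0],
    [0,0,0.002,0,0],
    [0,0,0.002,0,0],
    [0,0,0,0,0],
  ],
)

```text
clock: 21.7
position: [587.7, -167.2, 129.8]
ee_rot: [-0.661, 0.751, -0.001, 0.001]
contact_force: [-0.1, 1.6, 4.4]
gripper_width: -0.0
```

```bash
python3 - <<'E'
from h import *
s=arm.read_state();print(s['clock'],s['position'],s['contact_force'],s['gripper_width'])
p,d=arm.get_image('wrist');cv2.imwrite('pics/w12.png',p[0:330,160:480])
p,d=arm.get_image('side')
cv2.imwrite("pics/s12c.png",cv2.resize(p[200:370,260:420],None,fx=3.5,fy=3.5,interpolation=cv2.INTER_CUBIC))
E
```

```text
21.7 [ 587.7 -167.2  129.8] [-0.1  1.6  4.4] -0.04132639478636283
```

View pics/s12c.png

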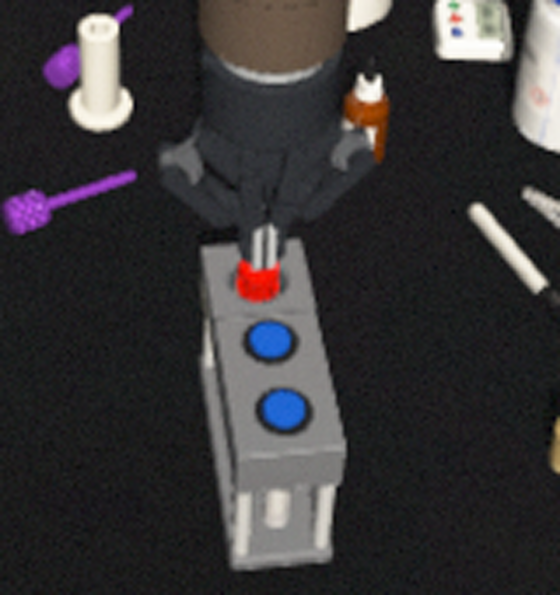

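View pics/w12.png

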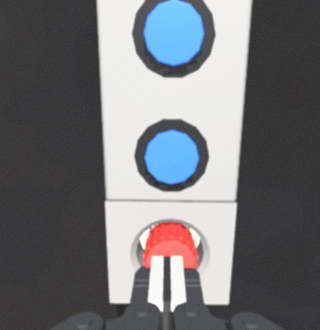

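Going down well at about 5 N. Continuing to home.

Request:
drive_tool(
  steps=[
    [0,0,0.002,0,0],
    [0,0,0.002,0,0],
    [0,0,0.002,0,0],
    [0,0,0.001,0,0],
    [0,0,0.001,0,0],
    [0,0,0.001,0,0],
    [0,0,0,0,0],
  ],
)

```text
clock: 22.5
position: [587.7, -166.8, 120.6]
ee_rot: [-0.661, 0.751, -0.001, 0.001]
contact_force: [1.7, 3.8, 5.4]
gripper_width: 0.0
```

Request:
drive_tool(
  steps=[
    [0,0,0.001,0,0],
    [0,0,0.001,0,0],
    [0,0,0,0,0],
  ],
)

```text
clock: 22.8
position: [588.1, -166.8, 119.5]
ee_rot: [-0.661, 0.75, -0.002, 0.002]
contact_force: [1.0, 5.3, 8.8]
gripper_width: -0.2
```

Request:
drive_tool(
  steps=[
    [0,0,0.001,0,0],
    [0,0,0.001,0,0],
    [0,0,0,0,0],
    [0,0,0,0,0],
  ],
)

```text
clock: 23.2
position: [588.6, -166.9, 119.2]
ee_rot: [-0.661, 0.75, -0.002, 0.002]
contact_force: [-1.4, 4.4, 14.4]
gripper_width: 0.2
```

Request:
drive_tool(
  steps=[
    [0,0,0.001,0,0],
    [0,0,0,0,0],
    [0,0,0,0,0],
  ],
)

```text
clock: 23.5
position: [588.8, -166.9, 119.1]
ee_rot: [-0.661, 0.75, -0.003, 0.002]
contact_force: [-3.4, 5.3, 18.2]
gripper_width: 0.3
```

Request:
drive_tool(
  steps=[
    [0,0,-0.005,0,0],
    [0,0,-0.01,0,0],
    [0,0,-0.02,0,0],
    [0,0,-0.025,0,0],
    [0,0,-0.025,0,0],
    [0,0,-0.02,0,0],
    [-0.01,0.01,-0.01,0,0],
    [-0.03,0.02,0,0,0],
    [-0.03,0.02,0,0,0],
    [-0.01,0.01,0,0,0],
    [0,0,0,0,0],
    [0,0,0,0,0],
  ],
)

```text
clock: 24.7
position: [536.8, -80.4, 229.1]
ee_rot: [-0.661, 0.751, 0.0, -0.0]
contact_force: [0.6, 0.3, -0.9]
gripper_width: -0.0
```

```bash
python3 - <<'E'
from h import *
s=arm.read_state();print(s['clock'],s['position'],s['contact_force'])
ps=wpose();p,d=arm.get_image('wrist');cv2.imwrite('pics/w13.png',p)
for nm,lo,hi in(('red',(0,100,80),(4,255,255)),('blue',(100,150,60),(125,255,255))):
  for c,st,m in blobs(p,lo,hi,100): print(nm,c,st,wonz(*c,119,ps),'depth',np.median(d[m]))
p,d=arm.get_image('side');cv2.imwrite('pics/s13.png',p)
cl=cloud('side',d)
for nm,lo,hi in(('red',(0,100,80),(8,255,255)),('blue',(100,150,60),(125,255,255))):
  for c,st,m in blobs(p,lo,hi,50): print('side',nm,c,st,np.median(cl[m],0))
cv2.imwrite("pics/s13c.png",cv2.resize(p[200:370,260:420],None,fx=3.5,fy=3.5,interpolation=cv2.INTER_CUBIC))
E
```

```text
24.7 [536.8 -80.4 229.1] [ 0.6  0.3 -0.9]
red [240.3  81. ] [ 220   62   42   38 1228] [ 584.8 -169.4  119. ] depth 240.00107
blue [233.5   9.1] [214   0  39  23 684] [ 580.2 -212.6  119. ] depth 225.45627
side red [333.1 280. ] [327 274  13  13 133] [ 582.7 -171.6  117.5]
side blue [337.2 175.1] [334 166   9  17  72] [741.9 305.7   9.5]
side blue [428.7 191.5] [415 179  29  25 552] [882.6  11.  158.1]
side blue [336.6 296.6] [331 292  12  11 106] [ 576.9 -217.6  118.7]
side blue [340.5 316.5] [335 311  12  12 115] [ 570.3 -267.1  118.7]
```

View pics/w13.png

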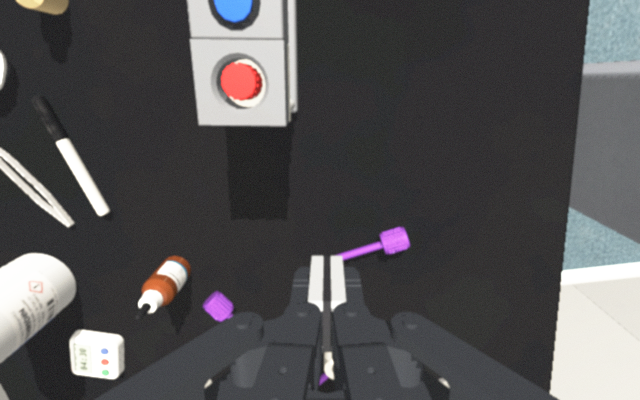

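View pics/s13.png

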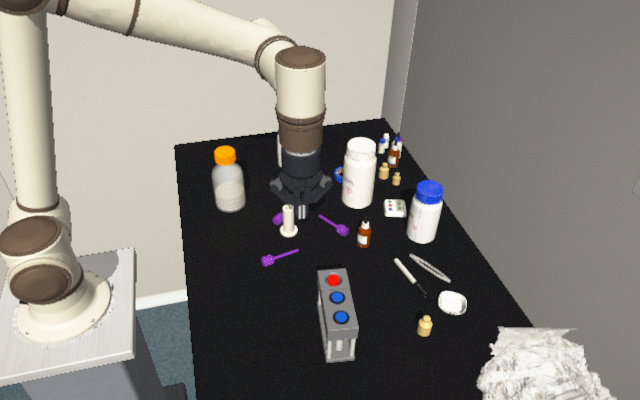

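View pics/s13c.png

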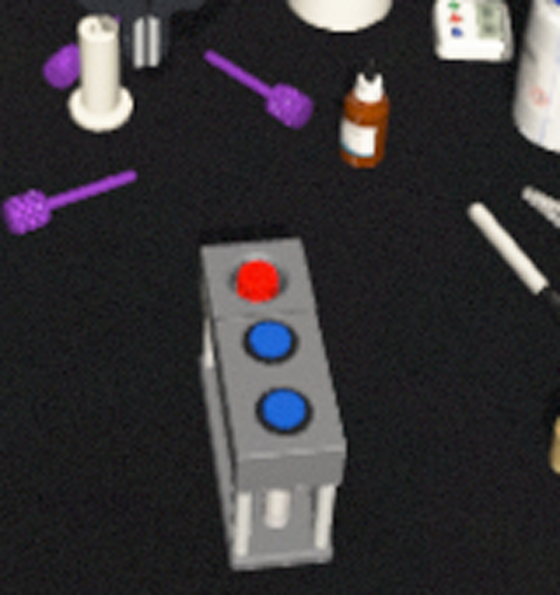

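Seated-looking, but the wrist crop at (240,81) suggests a slight lean. I'll check the cap-top plane from depth against a blue cap, with the camera closer overhead.

Request:
drive_tool(
  steps=[
    [-0.005,-0.01,0,0,0],
    [0,-0.02,0,0,0],
    [0,-0.02,0,0,0],
    [0,-0.01,0,0,0],
    [0,0,0,0,0],
    [0,0,0,0,0],
  ],
)

```text
clock: 25.4
position: [596.9, -83.4, 228.7]
ee_rot: [-0.66, 0.751, 0.0, -0.001]
contact_force: [-1.5, 0.4, 0.2]
gripper_width: -0.0
```

```bash
cat > chk.py <<'E'
from h import *
import sys
P=arm.camera_params('wrist');K,M=P['K'],P['mount'];R,t=None,None
t,R=wpose();p,d=arm.get_image('wrist');d=d.astype(float)
v,u=np.mgrid[:400,:640]
c=np.stack([(u-K[0,2])/K[0,0]*d,-(v-K[1,2])/K[1,1]*d,-d],-1)
w=(c@M[:3,:3].T+M[:3,3])@R.T+t
def fit(m,nm):
    q=w[m&(d>0)];z0=np.percentile(q[:,2],90);
    for _ in range(4):
        A=np.c_[q[:,:2]-q[:,:2].mean(0),np.ones(len(q))]
        s=np.linalg.lstsq(A,q[:,2],rcond=None)[0];r=q[:,2]-A@s;k=abs(r)<max(1.0,2*r.std()) if _<3 else r<9;q=q[k]
    print(nm,len(q),'ctr',q.mean(0),'slope deg',np.degrees(s[:2]).round(2),'rms',r.std())
hsv=cv2.cvtColor(p,cv2.COLOR_BGR2HSV)
for nm,lo,hi in(('red',(0,100,80),(4,255,255)),('blue',(100,150,60),(125,255,255))):
  for cc,st,m in blobs(p,lo,hi,300):
    m=cv2.erode(m.astype(np.uint8),np.ones((3,3)))>0; print(nm,cc,st); fit(m,nm)
g=(hsv[...,1]<40)&(w[...,2]>110)&(w[...,2]<120)&(abs(w[...,1]+200)<70)&(abs(w[...,0]-580)<50); fit(g,'deck')
cv2.imwrite(sys.argv[1],cv2.resize(p[0:260,200:460],None,fx=2.3,fy=2.3,interpolation=cv2.INTER_CUBIC))
E
python3 chk.py pics/w14.png
```

```text
red [326.3  73.6] [ 309   55   36   38 1038]
red 796 ctr [ 586.3 -169.6  119.9] slope deg [0.1 1.4] rms 0.5935106554331863
blue [326.9   5.3] [310   0  35  15 366]
blue 264 ctr [ 580.7 -210.2  119.6] slope deg [1.  0.9] rms 0.5516080608555073
blue [ 14.6 366.7] [   0  332   37   68 1850]
blue 1481 ctr [860.2  16.6 148.1] slope deg [12.  19.5] rms 6.678903692420166
deck 7425 ctr [ 584.9 -179.8  115.6] slope deg [-0.  -0.1] rms 0.6257624233479294
```

View pics/w14.png

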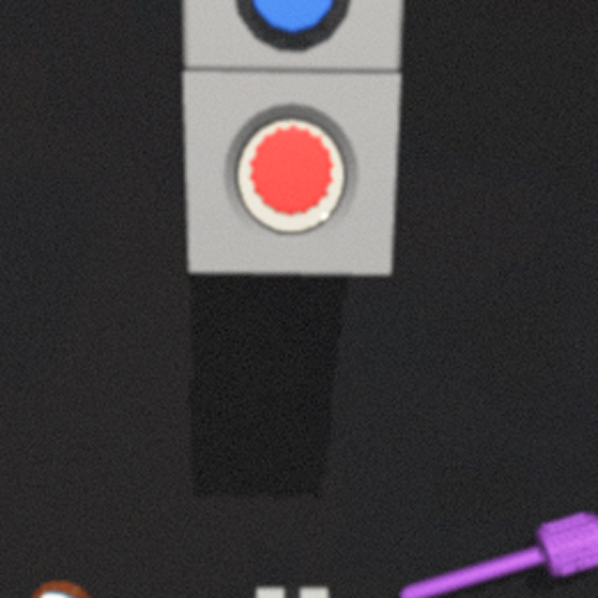

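The cap top is at 119.9 mm against 119.6 for blue and 115.6 for the deck, with about 1.4° of residual lean (+y edge high). I'll press once more, firmly, slightly on the +y side.

Request:
drive_tool(
  steps=[
    [0.013,0,0,0,0],
    [0.025,0,0,0,0],
    [0.025,0,0,0,0],
    [0.02,0,0.005,0,0],
    [0,0,0.02,0,0],
    [0,0,0.03,0,0],
    [0,0,0.025,0,0],
    [0,0,0.015,0,0],
    [0,0,0.007,0,0],
    [0,0,0.003,0,0],
    [0,0,0.001,0,0],
    [0,0,0.001,0,0],
    [0,0,0,0,0],
  ],
)

```text
clock: 26.75
position: [587.0, -165.6, 123.1]
ee_rot: [-0.661, 0.751, -0.001, 0.001]
contact_force: [0.5, -0.6, -0.3]
gripper_width: 0.0
```

Request:
drive_tool(
  steps=[
    [0,0,0.002,0,0],
    [0,0,0.001,0,0],
    [0,0,0.001,0,0],
    [0,0,0.001,0,0],
    [0,0,0.001,0,0],
    [0,0,0,0,0],
    [0,0,0,0,0],
  ],
)

```text
clock: 27.45
position: [588.1, -165.7, 119.2]
ee_rot: [-0.661, 0.75, -0.002, 0.001]
contact_force: [-2.1, 1.6, 9.5]
gripper_width: -0.0
```

Request:
drive_tool(
  steps=[
    [0,0,0.001,0,0],
    [0,0,0.001,0,0],
    [0,0,0.001,0,0],
    [0,0,0,0,0],
    [0,0,0,0,0],
  ],
)

```text
clock: 27.95
position: [588.4, -165.6, 118.9]
ee_rot: [-0.661, 0.75, -0.003, 0.001]
contact_force: [-6.5, 3.5, 20.9]
gripper_width: 0.1
```

Request:
drive_tool(
  steps=[
    [0,0,-0.004,0,0],
    [0,0,-0.01,0,0],
    [0,0,-0.02,0,0],
    [0,0,-0.025,0,0],
    [0,0,-0.025,0,0],
    [0,0,-0.02,0,0],
    [-0.015,0,-0.008,0,0],
    [-0.03,0,0,0,0],
    [-0.03,0,0,0,0],
    [-0.01,0,0,0,0],
    [0,0,0,0,0],
    [0,0,0,0,0],
  ],
)

```text
clock: 29.15
position: [597.2, -81.2, 224.8]
ee_rot: [-0.661, 0.751, 0.0, -0.001]
contact_force: [0.3, -0.0, 0.2]
gripper_width: 0.2
```

```bash
python3 chk.py pics/w15.png; python3 - <<'E'
from h import *
s=arm.read_state();print(s['clock'],s['position'],s['contact_force'])
p,d=arm.get_image('side');cv2.imwrite('pics/s15.png',p)
cl=cloud('side',d)
for c,st,m in blobs(p,(5,100,100),(25,255,255),150): print('orange',c,np.median(cl[m],0))
p,d=arm.get_image('top');cv2.imwrite('pics/t15.png',p)
E
```

```text
red [326.8  72.8] [ 309   54   36   39 1061]
red 832 ctr [ 586.2 -167.8  119.7] slope deg [-0.  -0.8] rms 0.5561664036841099
blue [ 12.8 368. ] [   0  334   33   66 1553]
blue 1254 ctr [859.3  17.7 146.6] slope deg [-1.2 18.1] rms 6.32918914197303
deck 7466 ctr [ 585.2 -178.8  115.7] slope deg [-0. -0.] rms 0.6189368058803795
29.2 [597.2 -81.7 224.9] [0.3 0.3 0. ]
orange [224.4 155.1] [412.8 254.9 179. ]
orange [387.8 165.4] [888.3 286.1  29.9]
orange [424.7 325.8] [ 763.  -272.9   29. ]
```

View pics/s15.png

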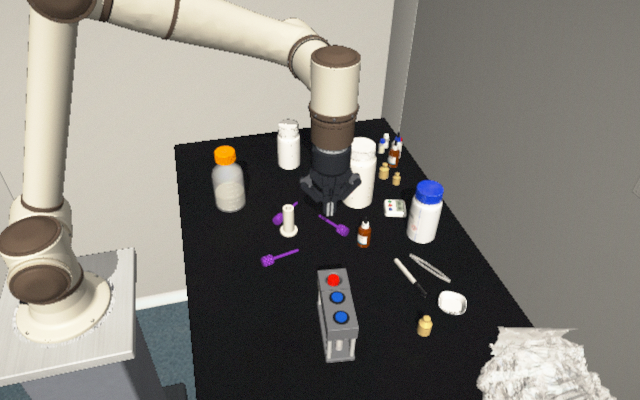

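View pics/t15.png

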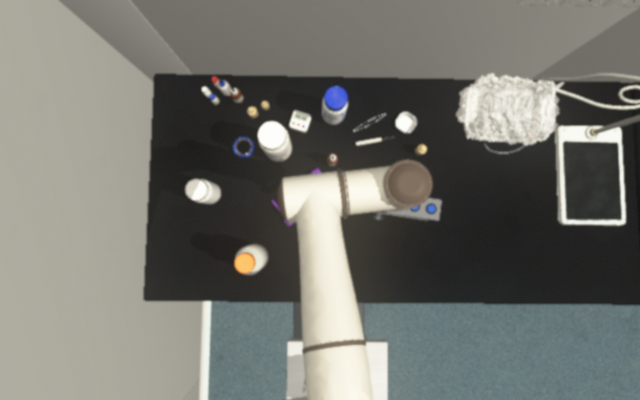

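The cap is 4.0 mm above the deck and level, the bottle is upright at about (414,265), the bystanders have not moved, and the robot is clear. Handing in.

```bash
python3 -c "
from bench import arm
print(arm.job_done())"
```

```text
the job is handed in; nothing more can be done
None
```

The job is done and handed in at about 29 s.

- **Bottle:** I set it down upright at about (414, 265) mm, roughly 130 mm clear of the stand and much farther from the rack.
- **Swab:** I moved the red-capped swab from the stand into the open tube and pressed it home with closed fingers. It slid down at about 5 N and stopped firmly. The first press (18 N) left about 1.4° of lean, so I pressed once more (21 N).
- **Last checks:** The red cap's top measured 4.0 mm above the deck, as specified; the blue cap measured 4.0 mm too in the view before the second press. The cap is level to within about 1°, which is the noise of the measurement. The dropper bottle, brass weight and jar looked upright and in place. The robot was touching nothing when I handed in.
- **Not as expected:**
  - The three purple lookalike swabs toppled early on, before anything was near them, and are lying on the bench. I did not touch them.
  - The first top and side estimates of the bottle's position differed by about 7 mm, and I settled that with the wrist camera.

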